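# Tighten the eye screw of a fixture with a tommy bar

## Robot

A 6-joint arm with a two-finger parallel gripper is mounted at the origin on the work surface. World frame = base frame: x ahead of the robot, y to its left, z up, the work surface at z = 0. Lengths are in m, angles in rad, forces in N, time in s.
With the tool pointing down it reaches from about 0.35 to 0.725 m from the base axis. Payload 4.3 kg.
Tool frame: the origin (TCP) lies on the centre line of the jaws, within the pads' length; the fingertips stand 25 mm ahead of it and the grasp point (between the pads) lies 6 mm ahead of it; z points along the fingers, y is the line along which they close (so a half turn about z gives the same grasp; the last joint's range is limited). The gripper opens to 85 mm and grips with 20 to 120 N. Pads are 22 mm wide; open, the fingers measure 114 mm over their backs; the gripper's body (76 mm by 85 mm) begins 54 mm behind the grasp point. The pads swing forward as they close: fully open they stand 13 mm farther back than shut.
Start: joints at [1.177, 0.377, 0.081, 1.274, 0, 1.46], TCP at [0.161, 0.552, 0.256] pointing down, gripper open.
Joint ranges: [-2.72, 2.72], [-0.84, 1.66], [-1.02, 1.22], [-1.77, 2.12], [-1.37, 1.28], [-3.14, 3.14]. Speed limits (rad/s): [2.57, 2.57, 3.14, 3.14, 3.14, 3.14].

## Interface

Orientations are given as a unit quaternion [x, y, z, w].
In Python, from station import telemetry, snapshot, close_job, spot_in, masks_of gives the robot as it stands.
- The arm moves only by the shell command python3 -m pendant 'ROWS'. ROWS is a JSON object of lists of equal length, an entry for each row: "delta_rot": the turn, a rotation vector about the tool's x, y, z in rad, a list of three; "travel": the shift along the tool's x, y, z in m, a list of three; "claw": the opening, from -1 (shut) to 1 (fully open). In form: {"delta_rot": [[rx, ry, rz], ...], "travel": [[tx, ty, tz], ...], "claw": [claw, ...]}. A call has 1 to 20 rows; each row is the pose to reach, as a shift and turn from the pose commanded when the call began, along the tool's axes at that moment; what a row does not reach only later rows make up. A row lasts 1/10 s, in which the tool goes at most 50 mm and 8.59 degrees, less where a joint would pass 70% of its speed; a pose out of reach is approached as far as the arm can. A call with a gripper value outside its range is refused whole. The fingers move at their own pace and stop on an object; the grip force is fixed at half the most. Time passes only in rows, so rows that repeat a pose let the fingers close. It gives the time, the measured TCP pose, the force, the opening and the grip force at its end, in the units of the state.
- telemetry.state(): the state, without advancing time (a new reading comes with each control period).
- snapshot(name): name is "scene" or "side" or "wrist"; returns a dict with "frame" (384x512x3 uint8, blue, green, red), "depth" (384x512 float32, m along the optical axis (not along the pixel's ray), 0 where there is no reading), "K" (3x3 intrinsics, pixels), "k1" (the pictures are not rectified: a ray, as slopes to the right and down, at radius r is drawn at 1 + k1 r^2 times it, then the intrinsics apply), "pose" (4x4, takes a point from camera to world coordinates). Camera axes: x right, y down, z forward; pixel columns grow to the right and rows downward; lengths in m; the calibration is good to about 2 mm. A picture is of the moment at which its call begins.
- close_job(): hands the job in; it is judged then, once.
Trained networks look in the newest picture that a camera, given by its name, has taken for a name from the list of things; names that differ only in an ending like _2 or _b are one class to them, and where a whole thing is asked for, a point or a joint stands for the part that bears it (a point fixed in the world has none). Each returns a list of dicts, best first, with "score" (0 to 1); they miss things now and then, are a little off and sometimes report something else, mostly with a low value. They report only what shows in the picture. A call takes as long as a camera call. They do not tell look-alikes from the thing itself.
- spot_in(camera, thing): "centre" ([x, y, z] in m, in world coordinates, good to about 4 mm: the middle of the surface that is visible of it).
- masks_of(camera, thing): "pixels" (384x512 bool, what is visible of it).
The state is a dict: "clock": time; "qpos": joint angles; "qvel": joint speeds; "tau": joint torques, N m; "tcp_pos": TCP position; "tcp_rot": TCP orientation; "force": force on the tool from outside, world axes, zero at the start; "ft_torque": the same for the moment, N m; "width": finger opening in m; "gripper_force": force on a finger pad.
Only numpy, scipy, OpenCV 4.12 (cv2) and the standard library are available. Lean on these libraries where they do the work, as an engineer would, in place of code of your own. Each camera call takes 0.05 s, during which the arm holds its last target. There are 200 camera calls.

## Task

Tighten the eye screw on the small steel fixture: take the blue-gripped bar from its rest, slide it through the loop and turn the eye clockwise (seen from above) until you feel it bite on its spring washer, then 20 degrees further (between 14 and 26 degrees past the bite, never more, or the washer is crushed). Turn it only with the bar, without forcing anything, then draw the bar out without backing the eye off and lay it back in its rest as it lay. Leave the parts tray, the oil bottle and the screwdriver as they are.

Things in the scene. Friction and masses are not known exactly. Their poses are not given: they have to be found in the camera images.
- eye: Upright steel screw eye: ring 26 mm outside, hole 14 mm across, 22 mm long, on a 26 mm collar. Origin: hole centre, about 72 mm above the work surface; x along the hole (open both ends, x and -x alike), z up, the axis it turns about. Clockwise from above (yaw falling) tightens; it sinks only 1 mm per radian. Drag while it runs down: 0.15 N m. Where it bites: see washer. It stays as left.
- washer (a point): Spring washer under the eye's collar, brass, 29 mm across, 1.5 mm thick; point: its centre. The collar bites it after an unknown turn, 0.2 to 1.1 rad from the start; from there the torque to turn the eye steps up from 0.15 to a steady 0.5 N m. The tightening angle counts from this bite. Its own yaw means nothing.
- fixture: Fixed dark steel plate 130 (x) x 120 (y) x 35 mm high, with four steel buttons 4 mm high near its corners and in its middle a round aluminium boss 34 mm across, up to 49 mm height, into which the eye is screwed. Origin: centre of its underside, on the work surface, right below the eye.
- bar: Loose tommy bar, 100 g: a steel rod 10 mm in diameter and 160 mm long with a bevelled tip, carrying a blue square grip 14 x 14 x 50 mm. Origin: centre of the blue grip, on the rod's axis; x runs along the rod to the tip, 110 mm away; the plain tail ends 50 mm behind the origin. It lies level with z up.
- bar_tip (a point): The end of the bar's bevelled tip, on its axis, 110 mm from the centre of the blue grip; axes as the bar's.
- rest: Fixed grey rest: base 150 x 50 x 12 mm, two upright plates 8 mm thick with V-notched tops (26 mm wide, up to 63 mm high), 42 mm behind and 60 mm ahead of the origin along x. Origin: on the work surface below the place of the blue grip's centre; x points to where the bar's tip lies. The bar lies in the Vs, its axis 57 mm above the work surface.
- parts_tray: Loose blue open tray with six compartments, 100 x 130 x 30 mm; origin: centre of its underside. Bystander.
- oil_bottle: Small white bottle with a blue cap, 36 mm across, 80 mm high; origin: centre of its underside. Bystander.
- screwdriver: Screwdriver, 160 mm long, lying on the work surface; origin in its middle, x towards its tip. Bystander.
Things that resemble listed ones, but are neither listed nor needed, are in the scene too. Of the things that look like the fixture, take the one that is nearest to the robot's base at the start. Of the things that look like the bar, the smaller one is meant.

How it is judged:
On the way, in this order (a step that is already met when the one before it is completed fails the run):
1. the bar is through the eye's loop, its tip out on the far side (z of bar_tip in the frame of eye between -0.02 and 0.02 m and y of bar_tip in the frame of eye between -0.03 and 0.03 m and ((x of bar_tip in the frame of eye above 0.013 m and x of bar in the frame of eye below -0.03 m) or (x of bar_tip in the frame of eye below -0.013 m and x of bar in the frame of eye above 0.03 m))), for 0.2 s.
2. with the bar in the loop, the eye is turned 14 to 26 degrees past the bite (all of step 1 and z of eye in the frame of fixture below 0.071256 m and not (z of eye in the frame of fixture below 0.071046 m)), for 0.2 s.
At the end, for the whole second after the job is handed in: The eye stands 14 to 26 degrees (0.244 to 0.454 rad) past the bite, nothing in its loop; the bar lies released and at rest in both Vs of its rest, tip the same way as at the start, within 12 mm of its place along the rest (z of eye in the frame of fixture below 0.071256 m and not (z of eye in the frame of fixture below 0.071046 m) and x of bar in the frame of rest between -0.012 and 0.012 m and y of bar in the frame of rest between -0.005 and 0.005 m and z of bar in the frame of rest between 0.052 and 0.062 m and x of bar_tip in the frame of rest above 0.09 m and y of bar_tip in the frame of rest between -0.008 and 0.008 m and z of bar_tip in the frame of rest between 0.052 and 0.062 m and linear speed of bar below 0.02 m/s and contact force between anything else and eye below 0.5 N); the robot touches nothing.
It fails at once if the eye is turned more than 26 degrees past the bite (z of eye in the frame of fixture below 0.071046 m).
It fails at once if the eye is touched by the fingers (turn it with the bar) (contact force between the fingers and eye above 2 N).
It fails at once if the bar is forced against the eye (over 60 N where they touch) (contact force between bar and eye above 60 N).
It fails at once if the gripper presses on the fixture (contact force between the arm and fixture above 15 N).
It fails at once if the parts tray, oil bottle or screwdriver is moved more than 20 mm, or the bottle tipped (distance of any of parts_tray, oil_bottle, screwdriver from where it was at the start of the episode above 0.02 m or angle between oil_bottle's own z axis and vertical above 0.3 rad).
It also fails if it takes over 72 s, if anything falls off the work surface, if the arm or the gripper's body presses on something with over 40 N, if the wrist force passes 120 N, or if a joint passes its speed limit or range.

## Working session

There is one attempt and no reset: what is moved stays moved. The work goes in short steps, Python scripts to look and compute and a shell command to move; the robot and the scene stay as the last step left them, time stands still between calls to the robot, and variables do not carry over. Pictures are saved under pics/ and viewed, at most 10 in all, crops included, and the job is handed in when it is done.

```bash
mkdir -p pics; ls
python3 - <<'E'
from station import *
import cv2,pickle
s=telemetry.state();print({k:s[k] for k in('clock','tcp_pos','tcp_rot','width','force')})
for c in('scene','side'):
    d=snapshot(c);pickle.dump(d,open(f'{c}0.pkl','wb'));cv2.imwrite(f'pics/{c}0.png',d['frame'])
    print(c,d['K'].tolist() if hasattr(d['K'],'tolist') else d['K'],d['k1'],d['pose'])
    for t in('eye','fixture','bar','rest','parts_tray','oil_bottle','screwdriver'):
        print(t,[(round(r['score'],2),[round(float(v),3) for v in r['centre']]) for r in spot_in(c,t)])
E
```

```text
pics
{'clock': 0.0, 'tcp_pos': array([0.16076334, 0.5514555 , 0.25535188]), 'tcp_rot': array([ 1.41438393e-01,  9.89946543e-01, -9.80536145e-04, -2.46569409e-04]), 'width': 0.08541758991416049, 'force': array([ 0.08820475, -0.27346486, -0.4352236 ])}
scene [[361.818749999124, 0.0, 252.64722028476191], [0.0, 361.818749999124, 187.2412975752679], [0.0, 0.0, 1.0]] -0.01205033302394947 [[-0.14101569  0.63326765 -0.76097744  1.25568951]
 [ 0.98998945  0.08557643 -0.11223889  0.18622348]
 [-0.00595552 -0.76918708 -0.63899591  0.62861524]
 [ 0.          0.          0.          1.        ]]
eye [(0.64, [0.569, 0.174, 0.071])]
fixture [(0.93, [0.593, 0.175, 0.033]), (0.83, [0.808, 0.208, 0.036]), (0.6, [0.818, -0.197, 0.032])]
bar [(0.8, [0.563, -0.179, 0.063]), (0.59, [0.369, -0.192, 0.016])]
rest [(0.58, [0.57, -0.176, 0.013])]
parts_tray [(0.86, [0.756, 0.01, 0.015])]
oil_bottle [(0.74, [0.688, 0.372, 0.049])]
screwdriver [(0.45, [0.435, 0.042, 0.019])]
side [[360.88394917440644, 0.0, 255.9731183544329], [0.0, 360.88394917440644, 186.52912590867498], [0.0, 0.0, 1.0]] -0.024414491573980554 [[ 0.98950047 -0.10697593  0.09718528  0.52089378]
 [-0.14443072 -0.75677159  0.63752375 -0.44192962]
 [ 0.00534736 -0.64486658 -0.76427645  0.68764518]
 [ 0.          0.          0.          1.        ]]
eye []
fixture [(0.86, [0.783, 0.191, 0.036]), (0.59, [0.552, 0.146, 0.034])]
bar [(0.62, [0.355, -0.198, 0.015])]
rest [(0.59, [0.544, -0.19, 0.013])]
parts_tray [(0.58, [0.752, 0.0, 0.013])]
oil_bottle [(0.51, [0.672, 0.361, 0.041])]
screwdriver [(0.6, [0.422, 0.038, 0.021])]
```

View pics/scene0.png

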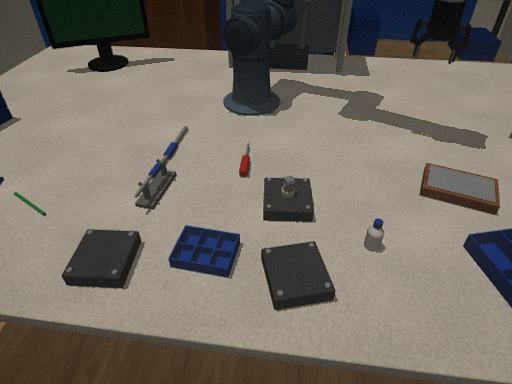

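View pics/side0.png

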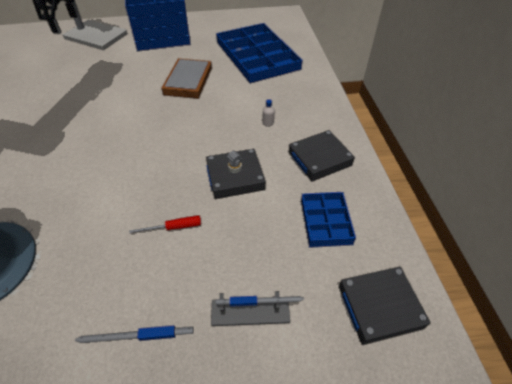

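The scene shows the eye's fixture at about (288,198) with an eye on it, and the rest with the small bar at about (157,180). The larger bar lies on the table and the other two plates have no eye. In the side view the rest bar's tip points right, towards world +x, at (303,299).

```bash
cat > h.py <<'E'
import numpy as np,cv2,pickle
from station import *
from scipy.spatial.transform import Rotation as R
def ray(d,px):
    K=np.array(d['K']);k=d['k1'];p=(np.array(px,float).reshape(-1,2)-K[:2,2])/[K[0,0],K[1,1]]
    u=p.copy()
    for _ in range(10): u=p/(1+k*(u**2).sum(1,keepdims=True))
    return np.c_[u,np.ones(len(u))]
def on_z(d,px,z):
    T=np.array(d['pose']);v=ray(d,px)@T[:3,:3].T;o=T[:3,3]
    return o+v*((z-o[2])/v[:,2])[:,None]
def cloud(d):
    h,w=d['depth'].shape;uv=np.stack(np.meshgrid(np.arange(w),np.arange(h)),-1).reshape(-1,2)
    P=ray(d,uv)*d['depth'].reshape(-1,1);T=np.array(d['pose'])
    return (P@T[:3,:3].T+T[:3,3]).reshape(h,w,3)
def project(d,X):
    T=np.array(d['pose']);c=(np.atleast_2d(X)-T[:3,3])@T[:3,:3];u=c[:,:2]/c[:,2:]
    u=u*(1+d['k1']*(u**2).sum(1,keepdims=True));K=np.array(d['K']);return u*[K[0,0],K[1,1]]+K[:2,2]
E
python3 - <<'E'
from h import *
d=snapshot('wrist');s=telemetry.state();Rt=R.from_quat(s['tcp_rot']).as_matrix()
T=np.array(d['pose']);print('cam in tool',Rt.T@(T[:3,3]-s['tcp_pos']),'\n',(Rt.T@T[:3,:3]).round(3),d['K'][0][0]);print(Rt.round(3))
for c in('side','scene'):
    d=pickle.load(open(c+'0.pkl','rb'));P=cloud(d)
    m=(P[...,2]>.028)&(P[...,2]<.042)&(abs(P[...,0]-.56)<.1)&(abs(P[...,1]-.165)<.1)
    r=cv2.minAreaRect(P[m][:,:2].astype(np.float32)*1000);print(c,r)
    m=(P[...,2]>.05)&(P[...,2]<.075)&(abs(P[...,0]-.56)<.2)&(abs(P[...,1]+.18)<.07);q=P[m]
    print(cv2.minAreaRect(q[:,:2].astype(np.float32)*1000))
    m=(P[...,2]>.055)&(abs(P[...,0]-.56)<.06)&(abs(P[...,1]-.165)<.06);print(P[m].mean(0),m.sum())
d=pickle.load(open('side0.pkl','rb'))
print(on_z(d,[(216,300),(231,301),(257,300),(303,299)],.057))
E
```

```text
cam in tool [ 0.07503224 -0.00102393 -0.11689704] 
 [[-0.001 -0.957 -0.291]
 [ 1.    -0.001  0.   ]
 [-0.    -0.291  0.957]] 344.5811370358291
[[-0.96  0.28  0.  ]
 [ 0.28  0.96  0.  ]
 [ 0.    0.   -1.  ]]
side ((559.168701171875, 170.68313598632812), (129.83424377441406, 122.1304702758789), 4.941344738006592)
((568.7509155273438, -183.40359497070312), (31.807125091552734, 157.6729736328125), 83.96855926513672)
[0.55839772 0.16643522 0.07347228] 156
scene ((562.6878051757812, 171.94876098632812), (131.0015411376953, 120.2118911743164), 5.326531887054443)
((570.7555541992188, -181.5660400390625), (30.035703659057617, 160.76657104492188), 83.89083099365234)
[0.56716939 0.17183466 0.07357729] 154
[[ 0.49064173 -0.17163404  0.057     ]
 [ 0.51732612 -0.17732421  0.057     ]
 [ 0.56410287 -0.1821242   0.057     ]
 [ 0.64704437 -0.1922267   0.057     ]]
```

```bash
python3 -m pendant '{"delta_rot":[[0,0,0],[0,0,0],[0,0,0],[0,0,0],[0,0,0],[0,0,0],[0,0,0],[0,0,0],[0,0,0],[0,0,0],[0,0,0],[0,0,0],[0,0,0],[0,0,0],[0,0,0],[0,0,0]],"travel":[[-0.49,-0.253,0.035],[-0.49,-0.253,0.035],[-0.49,-0.253,0.035],[-0.49,-0.253,0.035],[-0.49,-0.253,0.035],[-0.49,-0.253,0.035],[-0.49,-0.253,0.035],[-0.49,-0.253,0.035],[-0.49,-0.253,0.035],[-0.49,-0.253,0.035],[-0.49,-0.253,0.035],[-0.49,-0.253,0.035],[-0.49,-0.253,0.035],[-0.49,-0.253,0.035],[-0.49,-0.253,0.035],[-0.49,-0.253,0.035]],"claw":[1,1,1,1,1,1,1,1,1,1,1,1,1,1,1,1]}'
python3 - <<'E'
from h import *
d=snapshot('wrist');pickle.dump(d,open('w1.pkl','wb'))
P=cloud(d);f=d['frame'];cv2.imwrite('pics/w1.png',f)
for t in('eye','washer','fixture'):
    print(t,[(round(r['score'],2),np.round(r['centre'],4)) for r in spot_in('wrist',t)])
m=(P[...,2]>.028)&(P[...,2]<.042)&(abs(P[...,0]-.56)<.1)&(abs(P[...,1]-.17)<.1)
print(cv2.minAreaRect(P[m][:,:2].astype(np.float32)*1000))
m=(P[...,2]>.064)&(abs(P[...,0]-.56)<.04)&(abs(P[...,1]-.17)<.04);q=P[m]
print(q.mean(0),q.max(0),len(q),cv2.minAreaRect(q[:,:2].astype(np.float32)*1000))
E
```

```text
clock: 2.45
tcp_pos: [0.5597, 0.1731, 0.2216]
tcp_rot: [0.14, 0.99, 0.0, 0.0]
force: [-0.4, 0.1, 0.7]
width: 0.0852
gripper_force: 0.0
eye [(0.91, array([0.5546, 0.1724, 0.0802]))]
washer [(0.83, array([0.5479, 0.1797, 0.0349])), (0.58, array([0.7449, 0.2003, 0.037 ]))]
fixture [(0.78, array([0.7447, 0.1985, 0.0361])), (0.62, array([0.5431, 0.1792, 0.0369]))]
((557.1292724609375, 171.58958435058594), (130.12892150878906, 120.63416290283203), 5.557950019836426)
[0.54343758 0.16306038 0.25316425] [0.57278029 0.20999928 0.28455581] 13699 ((554.7897338867188, 166.6153106689453), (83.03400421142578, 33.14429473876953), 73.87110900878906)
```

View pics/w1.png

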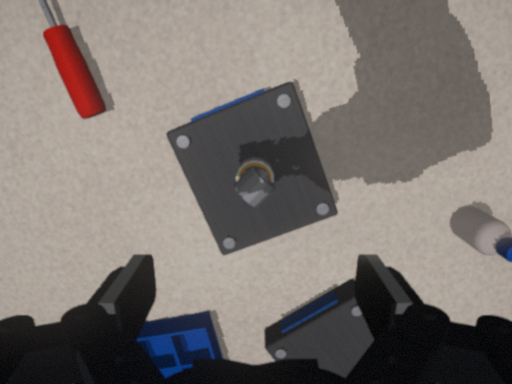

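The wrist view shows the eye at about (254,184), standing clear on its plate. The screwdriver is at (75,72), the bottle is at (490,235), and there are blue parts beyond the fingers.

```bash
cat >> h.py <<'E'
from scipy.optimize import least_squares
def fit_eye(P,c0=(.558,.1715)):
    m=(P[...,2]>.073)&(P[...,2]<.095)&(np.hypot(P[...,0]-c0[0],P[...,1]-c0[1])<.025);q=P[m]
    best=None
    for y0 in np.linspace(0,np.pi,9)[:-1]:
        def f(p):
            n=np.array([-np.sin(p[0]),np.cos(p[0])]);r=np.hypot((q[:,:2]-c0)@n-p[1],q[:,2]-p[2])
            return r-.013
        s=least_squares(f,[y0,0,.072],loss='soft_l1',f_scale=.001,x_scale=[.1,.005,.005])
        if best is None or s.cost<best.cost: best=s
    y=best.x[0]; e=(q[:,:2]-c0)@[np.cos(y),np.sin(y)]; n=np.array([-np.sin(y),np.cos(y)])
    lo,hi=np.percentile(e,[2,98]);return best.x,best.cost,len(q),(lo,hi),np.array(c0)+n*best.x[1]+(lo+hi)/2*np.array([np.cos(y),np.sin(y)])
E
python3 - <<'E'
from h import *
d=pickle.load(open('w1.pkl','rb'));P=cloud(d);print(fit_eye(P))
m=(P[...,2]>.073)&(P[...,2]<.095)&(np.hypot(P[...,0]-.558,P[...,1]-.1715)<.025);q=P[m]
print(cv2.minAreaRect(q[:,:2].astype(np.float32)*1000),q[:,2].max())
f=d['frame'][140:230,200:310];cv2.imwrite('pics/w1c.png',cv2.resize(f,None,fx=6,fy=6,interpolation=cv2.INTER_CUBIC))
E
```

```text
(array([-1.04852960e+00, -2.01047676e-04,  7.18121197e-02]), np.float64(0.00020106804365917905), 933, (np.float64(-0.011485190813699604), np.float64(0.009725929820719459)), array([0.55738695, 0.17216208]))
((557.5455932617188, 171.9462127685547), (26.28727912902832, 22.243698120117188), 30.084976196289062) 0.08634476010849834
```

View pics/w1c.png

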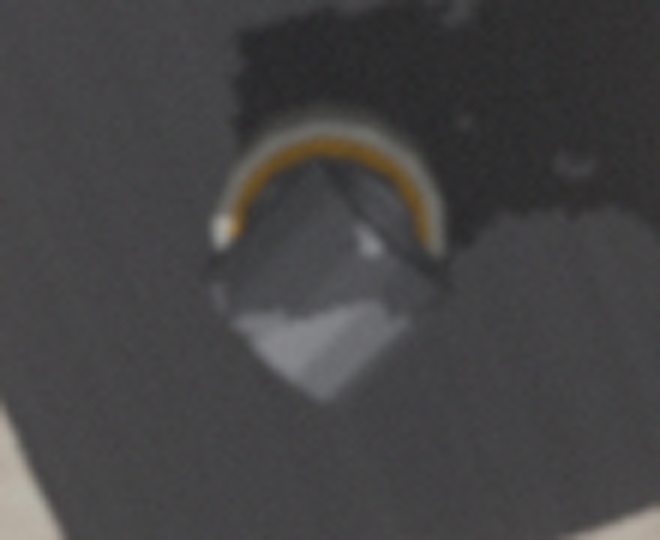

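The eye crop shows it as a square silhouette turned about 45° in the picture. The fit gives its axis at yaw 2.093, its centre at (0.5575,0.172) and its height at 0.0718. Next I'll look at the rest.

```bash
python3 -m pendant '{"delta_rot":[[0,0,-0.176],[0,0,-0.176],[0,0,-0.176],[0,0,-0.176],[0,0,-0.176],[0,0,-0.176],[0,0,-0.176],[0,0,-0.176],[0,0,-0.176],[0,0,-0.176],[0,0,-0.176],[0,0,-0.176]],"travel":[[-0.08,-0.342,0.02],[-0.08,-0.342,0.02],[-0.08,-0.342,0.02],[-0.08,-0.342,0.02],[-0.08,-0.342,0.02],[-0.08,-0.342,0.02],[-0.08,-0.342,0.02],[-0.08,-0.342,0.02],[-0.08,-0.342,0.02],[-0.08,-0.342,0.02],[-0.08,-0.342,0.02],[-0.08,-0.342,0.02]],"claw":[1,1,1,1,1,1,1,1,1,1,1,1]}'
cat >> h.py <<'E'
def bar_fit(d,lo=.058,hi=.075):
    P=cloud(d);b,g,r=[d['frame'][...,i].astype(int) for i in range(3)]
    box=(abs(P[...,0]-.55)<.15)&(abs(P[...,1]+.18)<.06)
    m=(P[...,2]>lo)&(P[...,2]<hi)&box; q=P[m]
    bl=m&(b>r+40)&(b>g+25); B=P[bl]
    rb=cv2.minAreaRect(B[:,:2].astype(np.float32)*1000)
    return q,B,rb
E
python3 - <<'E'
from h import *
d=snapshot('wrist');pickle.dump(d,open('w2.pkl','wb'));cv2.imwrite('pics/w2.png',d['frame'])
q,B,rb=bar_fit(d);print(len(q),len(B),rb,np.median(B[:,2]),cv2.minAreaRect(q[:,:2].astype(np.float32)*1000))
s=telemetry.state();print(s['tcp_pos'],s['qpos'],s['force'],s['ft_torque'])
E
```

```text
clock: 3.85
tcp_pos: [0.5418, -0.1772, 0.2014]
tcp_rot: [0.053, 0.999, 0.0, 0.0]
force: [-0.2, -0.2, -0.6]
width: 0.0856
gripper_force: 0.0
2841 1002 ((536.57421875, -178.4757843017578), (12.893717765808105, 49.31711959838867), 84.27507019042969) 0.06324762594460276 ((566.51953125, -181.777587890625), (30.924823760986328, 158.74929809570312), 83.8071517944336)
[ 0.54183321 -0.17738505  0.20144297] [-4.27747855e-01  3.87203030e-01 -4.72552948e-02  1.13626702e+00
  2.15655142e-04 -3.22121616e-01] [-0.07893383  0.05472321 -0.59173062] [-0.00158782 -0.03832693 -0.01456812]
```

View pics/w2.png

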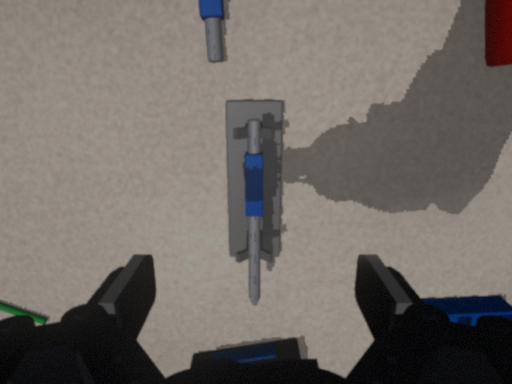

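The bar lies in the rest with its grip at about (254,184) and its bevelled tip at (255,300), towards world +x. I'll descend and grasp it.

```bash
python3 -m pendant '{"delta_rot":[[0,0,0],[0,0,0],[0,0,0],[0,0,0],[0,0,0],[0,0,0],[0,0,0],[0,0,0],[0,0,0],[0,0,0],[0,0,0],[0,0,0],[0,0,0],[0,0,0],[0,0,0],[0,0,0]],"travel":[[0.005,-0.0015,0.05],[0.005,-0.0015,0.09],[0.005,-0.0015,0.12],[0.005,-0.0015,0.138],[0.005,-0.0015,0.138],[0.005,-0.0015,0.138],[0.005,-0.0015,0.138],[0.005,-0.0015,0.138],[0.005,-0.0015,0.138],[0.005,-0.0015,0.138],[0.005,-0.0015,0.138],[0.005,-0.0015,0.138],[0.005,-0.0015,0.138],[0.005,-0.0015,0.138],[0.005,-0.0015,0.138],[0.005,-0.0015,0.138]],"claw":[1,1,1,1,1,0,-1,-1,-1,-1,-1,-1,-1,-1,-1,-1]}'
python3 - <<'E'
from h import *
s=telemetry.state();print(s['tcp_pos'],s['width'],s['gripper_force'],s['force'],s['ft_torque'],R.from_quat(s['tcp_rot']).as_matrix()[:,0])
E
```

```text
clock: 5.5
tcp_pos: [0.5373, -0.1778, 0.0642]
tcp_rot: [0.053, 0.999, 0.002, 0.001]
force: [0.8, 5.5, 4.4]
width: 0.0125
gripper_force: 59.7
[ 0.53729575 -0.17777203  0.06415261] 0.012469770833639636 59.73116755485535 [0.79937669 5.49359919 4.3673838 ] [ 1.17935767 -0.11445781  0.04965567] [-0.99434836  0.10614822 -0.00197237]
```

```bash
python3 -m pendant '{"delta_rot":[[0,0,0],[0,0,0],[0,0,0],[0,0,-0.15],[0,0,-0.3],[0,0,-0.45],[0,0,-0.6],[0,0,-0.75],[0,0,-0.9],[0,0,-1.05],[0,0,-1.2],[0,0,-1.35],[0,0,-1.5],[0,0,-1.65],[0,0,-1.8],[0,0,-1.95],[0,0,-2.1],[0,0,-2.199],[0,0,-2.199],[0,0,-2.199]],"travel":[[0,0,-0.03],[0,0,-0.07],[0,0,-0.096],[-0.005,0.016,-0.096],[-0.009,0.032,-0.096],[-0.013,0.047,-0.096],[-0.017,0.063,-0.096],[-0.022,0.079,-0.096],[-0.026,0.095,-0.096],[-0.03,0.11,-0.096],[-0.035,0.126,-0.096],[-0.039,0.142,-0.096],[-0.043,0.158,-0.096],[-0.048,0.174,-0.096],[-0.052,0.189,-0.096],[-0.056,0.205,-0.096],[-0.061,0.221,-0.096],[-0.0652,0.2367,-0.096],[-0.0652,0.2367,-0.096],[-0.0652,0.2367,-0.096]],"claw":[-1,-1,-1,-1,-1,-1,-1,-1,-1,-1,-1,-1,-1,-1,-1,-1,-1,-1,-1,-1]}'
python3 - <<'E'
from h import *
s=telemetry.state();M=R.from_quat(s['tcp_rot']).as_matrix();print(s['tcp_pos'],s['qpos'],s['width'],s['force'],s['ft_torque'],np.arctan2(-M[1,0],-M[0,0]),M[:,2])
E
```

```text
clock: 7.5
tcp_pos: [0.6264, 0.0485, 0.1591]
tcp_rot: [0.865, -0.502, -0.0, 0.0]
force: [-0.7, 0.6, -0.9]
width: 0.0131
gripper_force: 58.9
[0.62644769 0.04846837 0.15907794] [-2.34752101e-02  5.26141728e-01  6.01452972e-02  1.10542977e+00
 -4.91217827e-04 -2.11328396e+00] 0.013082372102172071 [-0.73970435  0.56945882 -0.90360987] [-0.01757573  0.00188695 -0.05290664] 2.0898089375499893 [-6.41234417e-04 -4.76297312e-04 -9.99999681e-01]
```

```bash
python3 -m pendant '{"delta_rot":[[0,0,0],[0,0,0],[0,0,0],[0,0,0],[0,0,0],[0,0,0]],"travel":[[-0.001,-0.001,0.03],[-0.001,-0.001,0.06],[-0.001,-0.001,0.0803],[-0.001,-0.001,0.0803],[-0.001,-0.001,0.0803],[-0.001,-0.001,0.0803]],"claw":[-1,-1,-1,-1,-1,-1]}'
cat >> h.py <<'E'
EYE=np.array([.5575,.172,.0718])
def st():
    s=telemetry.state();M=R.from_quat(s['tcp_rot']).as_matrix();p=np.array(s['tcp_pos']);F=np.array(s['force'])
    r=p-EYE;psi=np.arctan2(-M[1,0],-M[0,0]);b=np.array([np.cos(psi),np.sin(psi)]);n=np.array([-b[1],b[0]])
    print('t',s['clock'],'tcp',p.round(4),'psi',round(psi,4),'along',round(r[:2]@b,4),'side',round(r[:2]@n,4),'F',F.round(1),'Fb,Fn',(F[:2]@b).round(1),(F[:2]@n).round(1),'Tz',round(s['ft_torque'][2],3),'Meye',round(s['ft_torque'][2]+r[0]*F[1]-r[1]*F[0],3),'w',round(s['width'],4))
def rod(d,tcp,psi):
    # rod axis from cloud ahead of the grip: points in tool-aligned frame, side offset and height
    P=cloud(d).reshape(-1,3);b=np.array([np.cos(psi),np.sin(psi)]);n=np.array([-b[1],b[0]])
    a=(P[:,:2]-tcp[:2])@b;e=(P[:,:2]-tcp[:2])@n
    return P,a,e
E
python3 - <<'E'
from h import *
st();s=telemetry.state();M=R.from_quat(s['tcp_rot']).as_matrix();psi=np.arctan2(-M[1,0],-M[0,0])
out=[]
for c in('scene','side'):
    d=snapshot(c);pickle.dump(d,open(c+'3.pkl','wb'))
    P,a,e=rod(d,s['tcp_pos'],psi);m=(P[:,2]>.05)&(abs(e)<.015)&(a>.03)&(a<.105);q=P[m]
    print(c,m.sum(),'a',a[m].min(),a[m].max(),'e',np.polyfit(a[m],e[m],1),e[m].mean(),'z',np.polyfit(a[m],P[m][:,2],1),np.percentile(P[m][:,2],[50,95,100]))
    u,v=project(d,[*EYE])[0].astype(int);f=d['frame'][max(0,v-45):v+45,max(0,u-60):u+60];out.append(cv2.resize(f,(640,480)[:2],interpolation=cv2.INTER_CUBIC)[:, :390] if 0 else cv2.resize(f,(390,292),interpolation=cv2.INTER_CUBIC))
    x=fit_eye(cloud(d),EYE[:2]);print(x)
cv2.imwrite('pics/c3.png',np.hstack(out))
E
```

```text
clock: 8.1
tcp_pos: [0.6283, 0.0495, 0.0808]
tcp_rot: [0.865, -0.502, 0.001, -0.001]
force: [-0.9, 0.2, -1.0]
width: 0.0131
gripper_force: 58.9
t 8.1 tcp [0.6283 0.0495 0.0808] psi 2.0901 along -0.1415 side -0.0007 F [-0.9  0.2 -1. ] Fb,Fn 0.6 0.7 Tz 0.015 Meye -0.081 w 0.0131
scene 383 a 0.030073249941667934 0.10324145486381366 e [-1.56097301e-03 -3.81981661e-05] -0.00011639392222755305 z [-5.25882283  0.54877551] [0.37139414 0.42346878 0.4688554 ]
(array([ 2.1189961 , -0.00227163,  0.07233785]), np.float64(6.455079670175609e-05), 82, (np.float64(-0.013315077261245083), np.float64(0.007604298881880902)), array([0.56092684, 0.17074689]))
side 79 a 0.03137638257055263 0.10232348039811899 e [-0.00406797  0.00284981] 0.0025480814916601655 z [-0.00824824  0.0758963 ] [0.07553472 0.077786   0.07892312]
(array([ 2.07278220e+00, -1.22724482e-03,  7.05571572e-02]), np.float64(4.793353525107173e-05), 89, (np.float64(-0.012426338282725343), np.float64(0.009606408510832063)), array([0.55925427, 0.17135449]))
```

View pics/c3.png

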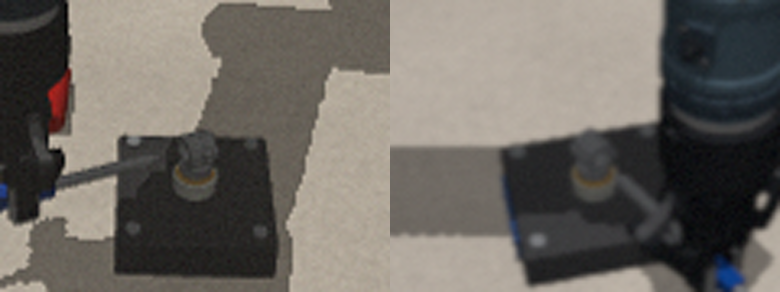

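The crops show the rod level with the loop and its tip just short of it, in both views. I'll compare rod and loop within each camera.

Run:
```python
from h import *
s=telemetry.state();psi=2.09;p=s['tcp_pos']
for c in('scene','side'):
    d=pickle.load(open(c+'3.pkl','rb'));P,a,e=rod(d,p,psi)
    m=(P[:,2]>.05)&(P[:,2]<.09)&(abs(e)<.015)&(a>.035)&(a<.095)
    f=lambda x:np.hypot(e[m]-x[0]-x[2]*(a[m]-.07),P[m,2]-x[1])-.005
    r=least_squares(f,[0,.073,0],loss='soft_l1',f_scale=.001,x_scale=[.001,.001,.05]);eo=fit_eye(cloud(d),EYE[:2])[0]
    n=np.array([-np.sin(eo[0]),np.cos(eo[0])]);ec=EYE[:2]+n*eo[1]
    b=np.array([-np.sin(psi),np.cos(psi)])
    print(c,m.sum(),'rod side,z,slope',r.x.round(4),'eye side',((ec-p[:2])@b).round(4),'eye z',eo[2].round(4),'rms',np.sqrt((f(r.x)**2).mean()))
```

```text
scene 98 rod side,z,slope [-0.      0.0728  0.0039] eye side -0.0013 eye z 0.0723 rms 0.0011363164889293966
side 62 rod side,z,slope [ 0.0006  0.0719 -0.0005] eye side -0.0003 eye z 0.0706 rms 0.0009993775726439308
```

```bash
python3 -m pendant '{"delta_rot":[[0,0,0],[0,0,0],[0,0,0],[0,0,0],[0,0,0],[0,0,0],[0,0,0],[0,0,0]],"travel":[[0,-0.0006,0.0012],[0,-0.0006,0.0012],[-0.01,-0.0006,0.0012],[-0.017,-0.0006,0.0012],[-0.024,-0.0006,0.0012],[-0.031,-0.0006,0.0012],[-0.035,-0.0006,0.0012],[-0.035,-0.0006,0.0012]],"claw":[-1,-1,-1,-1,-1,-1,-1,-1]}' >/dev/null
python3 -c "from h import *;st()"
```

```text
t 9.0 tcp [0.61   0.0816 0.078 ] psi 2.0922 along -0.1045 side -0.0005 F [ 1.3  1.  -0.7] Fb,Fn 0.2 -1.6 Tz -0.085 Meye 0.087 w 0.0128
```

```bash
python3 -m pendant '{"delta_rot":[[0,0,0],[0,0,0],[0,0,0],[0,0,0],[0,0,0],[0,0,0]],"travel":[[-0.01,0,0],[-0.02,0,0],[-0.03,0,0],[-0.034,0,0],[-0.034,0,0],[-0.034,0,0]],"claw":[-1,-1,-1,-1,-1,-1]}' >/dev/null
python3 -c "from h import *;st()"
```

```text
t 9.6 tcp [0.5931 0.1109 0.0779] psi 2.0918 along -0.0707 side -0.0004 F [0.1 2.6 0.6] Fb,Fn 2.2 -1.4 Tz -0.144 Meye -0.046 w 0.013
```

```bash
cat > chk.py <<'E'
import sys
from h import *
import io,contextlib
b=io.StringIO()
with contextlib.redirect_stdout(b): st()
t=b.getvalue();i=t.index('psi');print(t[i:].strip())
M=float(t.split('Meye')[1].split()[0]);s=telemetry.state()
sys.exit(int(M>float(sys.argv[1]) or np.linalg.norm(s['force'])>20))
E
c="python3 chk.py 0.33"
python3 -m pendant '{"delta_rot":[[0,0,0.06],[0,0,0.06]],"travel":[[-0.0001,0.0042,0],[-0.0001,0.0042,0]],"claw":[-1,-1]}' >/dev/null && $c && python3 -m pendant '{"delta_rot":[[0,0,0.06],[0,0,0.06]],"travel":[[-0.0001,0.0042,0],[-0.0001,0.0042,0]],"claw":[-1,-1]}' >/dev/null && $c && python3 -m pendant '{"delta_rot":[[0,0,0.06],[0,0,0.06]],"travel":[[-0.0001,0.0042,0],[-0.0001,0.0042,0]],"claw":[-1,-1]}' >/dev/null && $c && python3 -m pendant '{"delta_rot":[[0,0,0.06],[0,0,0.06]],"travel":[[-0.0001,0.0042,0],[-0.0001,0.0042,0]],"claw":[-1,-1]}' >/dev/null && $c && python3 -m pendant '{"delta_rot":[[0,0,0.06],[0,0,0.06]],"travel":[[-0.0001,0.0042,0],[-0.0001,0.0042,0]],"claw":[-1,-1]}' >/dev/null && $c && python3 -m pendant '{"delta_rot":[[0,0,0.06],[0,0,0.06]],"travel":[[-0.0001,0.0042,0],[-0.0001,0.0042,0]],"claw":[-1,-1]}' >/dev/null && $c
```

```text
psi 2.0308 along -0.0715 side -0.0008 F [ 1.4  1.9 -0.5] Fb,Fn 1.1 -2.1 Tz -0.159 Meye -0.005 w 0.0128
psi 1.9717 along -0.0718 side -0.0012 F [2.7 3.1 0.7] Fb,Fn 1.8 -3.7 Tz -0.142 Meye 0.125 w 0.013
psi 1.9126 along -0.0718 side -0.0015 F [2.6 1.9 0.4] Fb,Fn 0.9 -3.1 Tz -0.118 Meye 0.108 w 0.0128
psi 1.8531 along -0.0717 side -0.0014 F [3.4 1.9 0.6] Fb,Fn 0.9 -3.8 Tz -0.116 Meye 0.157 w 0.0129
psi 1.7934 along -0.0716 side -0.0014 F [ 3.7  1.8 -0.2] Fb,Fn 1.0 -4.0 Tz -0.141 Meye 0.147 w 0.0125
psi 1.7336 along -0.0715 side -0.0014 F [3.6 1.2 0.4] Fb,Fn 0.6 -3.8 Tz -0.137 Meye 0.133 w 0.013
```

```bash
c="python3 chk.py 0.3"
python3 -m pendant '{"delta_rot":[[0,0,0.06],[0,0,0.06]],"travel":[[-0.0001,0.0042,0],[-0.0001,0.0042,0]],"claw":[-1,-1]}' >/dev/null && $c && python3 -m pendant '{"delta_rot":[[0,0,0.06],[0,0,0.06]],"travel":[[-0.0001,0.0042,0],[-0.0001,0.0042,0]],"claw":[-1,-1]}' >/dev/null && $c && python3 -m pendant '{"delta_rot":[[0,0,0.06],[0,0,0.06]],"travel":[[-0.0001,0.0042,0],[-0.0001,0.0042,0]],"claw":[-1,-1]}' >/dev/null && $c && python3 -m pendant '{"delta_rot":[[0,0,0.06],[0,0,0.06]],"travel":[[-0.0001,0.0042,0],[-0.0001,0.0042,0]],"claw":[-1,-1]}' >/dev/null && $c && python3 -m pendant '{"delta_rot":[[0,0,0.06],[0,0,0.06]],"travel":[[-0.0001,0.0042,0],[-0.0001,0.0042,0]],"claw":[-1,-1]}' >/dev/null && $c && python3 -m pendant '{"delta_rot":[[0,0,0.06],[0,0,0.06]],"travel":[[-0.0001,0.0042,0],[-0.0001,0.0042,0]],"claw":[-1,-1]}' >/dev/null && $c
```

```text
psi 1.6738 along -0.0714 side -0.0014 F [4.  1.9 0.4] Fb,Fn 1.4 -4.2 Tz -0.15 Meye 0.152 w 0.0129
psi 1.6139 along -0.0713 side -0.0014 F [ 4.3  1.9 -0.1] Fb,Fn 1.7 -4.3 Tz -0.143 Meye 0.168 w 0.0132
psi 1.554 along -0.0713 side -0.0014 F [3.5 1.1 0.4] Fb,Fn 1.2 -3.4 Tz -0.14 Meye 0.107 w 0.013
psi 1.494 along -0.0712 side -0.0013 F [3.9 1.9 0. ] Fb,Fn 2.2 -3.8 Tz -0.147 Meye 0.124 w 0.0126
psi 1.4342 along -0.0711 side -0.0013 F [3.4 2.1 0.4] Fb,Fn 2.6 -3.1 Tz -0.042 Meye 0.184 w 0.013
psi 1.3742 along -0.071 side -0.0013 F [3.5 2.9 0.5] Fb,Fn 3.5 -2.9 Tz -0.04 Meye 0.17 w 0.0129
```

```bash
c="python3 chk.py 0.27"
python3 -m pendant '{"delta_rot":[[0,0,0.04],[0,0,0.04]],"travel":[[-0.0001,0.0028,0],[-0.0001,0.0028,0]],"claw":[-1,-1]}' >/dev/null && $c && python3 -m pendant '{"delta_rot":[[0,0,0.04],[0,0,0.04]],"travel":[[-0.0001,0.0028,0],[-0.0001,0.0028,0]],"claw":[-1,-1]}' >/dev/null && $c && python3 -m pendant '{"delta_rot":[[0,0,0.04],[0,0,0.04]],"travel":[[-0.0001,0.0028,0],[-0.0001,0.0028,0]],"claw":[-1,-1]}' >/dev/null && $c && python3 -m pendant '{"delta_rot":[[0,0,0.04],[0,0,0.04]],"travel":[[-0.0001,0.0028,0],[-0.0001,0.0028,0]],"claw":[-1,-1]}' >/dev/null && $c && python3 -m pendant '{"delta_rot":[[0,0,0.04],[0,0,0.04]],"travel":[[-0.0001,0.0028,0],[-0.0001,0.0028,0]],"claw":[-1,-1]}' >/dev/null && $c && python3 -m pendant '{"delta_rot":[[0,0,0.04],[0,0,0.04]],"travel":[[-0.0001,0.0028,0],[-0.0001,0.0028,0]],"claw":[-1,-1]}' >/dev/null && $c
```

```text
psi 1.3343 along -0.071 side -0.0013 F [ 2.5  2.8 -0.8] Fb,Fn 3.3 -1.7 Tz -0.018 Meye 0.109 w 0.0135
psi 1.2939 along -0.0709 side -0.0013 F [3.1 2.9 0.1] Fb,Fn 3.6 -2.2 Tz 0.01 Meye 0.171 w 0.0126
psi 1.2537 along -0.0709 side -0.0013 F [2.5 2.7 0.7] Fb,Fn 3.4 -1.5 Tz 0.043 Meye 0.156 w 0.0129
psi 1.2135 along -0.0708 side -0.0013 F [3.  2.5 0.2] Fb,Fn 3.3 -1.9 Tz 0.087 Meye 0.228 w 0.0128
psi 1.1735 along -0.0708 side -0.0013 F [1.2 1.6 0.5] Fb,Fn 2.0 -0.5 Tz 0.021 Meye 0.061 w 0.0131
psi 1.1334 along -0.0707 side -0.0013 F [ 2.2  2.1 -0.3] Fb,Fn 2.8 -1.1 Tz 0.145 Meye 0.224 w 0.013
```

```bash
c="python3 chk.py 0.3"
python3 -m pendant '{"delta_rot":[[0,0,0.04],[0,0,0.04]],"travel":[[-0.0001,0.0028,0],[-0.0001,0.0028,0]],"claw":[-1,-1]}' >/dev/null && $c && python3 -m pendant '{"delta_rot":[[0,0,0.04],[0,0,0.04]],"travel":[[-0.0001,0.0028,0],[-0.0001,0.0028,0]],"claw":[-1,-1]}' >/dev/null && $c && python3 -m pendant '{"delta_rot":[[0,0,0.04],[0,0,0.04]],"travel":[[-0.0001,0.0028,0],[-0.0001,0.0028,0]],"claw":[-1,-1]}' >/dev/null && $c && python3 -m pendant '{"delta_rot":[[0,0,0.04],[0,0,0.04]],"travel":[[-0.0001,0.0028,0],[-0.0001,0.0028,0]],"claw":[-1,-1]}' >/dev/null && $c && python3 -m pendant '{"delta_rot":[[0,0,0.04],[0,0,0.04]],"travel":[[-0.0001,0.0028,0],[-0.0001,0.0028,0]],"claw":[-1,-1]}' >/dev/null && $c && python3 -m pendant '{"delta_rot":[[0,0,0.04],[0,0,0.04]],"travel":[[-0.0001,0.0028,0],[-0.0001,0.0028,0]],"claw":[-1,-1]}' >/dev/null && $c
```

```text
psi 1.0934 along -0.0707 side -0.0013 F [ 1.6  1.5 -0.1] Fb,Fn 2.1 -0.7 Tz 0.094 Meye 0.147 w 0.013
psi 1.0534 along -0.0706 side -0.0013 F [2.1 1.7 0. ] Fb,Fn 2.5 -1.0 Tz 0.095 Meye 0.165 w 0.0124
psi 1.0133 along -0.0705 side -0.0013 F [ 0.   1.6 -1.1] Fb,Fn 1.4 0.9 Tz 0.144 Meye 0.086 w 0.0127
psi 0.9733 along -0.0705 side -0.0013 F [ 0.1  1.6 -1.1] Fb,Fn 1.4 0.8 Tz 0.176 Meye 0.12 w 0.0131
psi 0.9333 along -0.0704 side -0.0013 F [-0.1  2.1 -0.9] Fb,Fn 1.7 1.3 Tz 0.12 Meye 0.03 w 0.0129
psi 0.8933 along -0.0704 side -0.0013 F [-0.7  2.2 -0.2] Fb,Fn 1.3 1.9 Tz 0.175 Meye 0.041 w 0.0134
```

Run:
```python
from h import *
for c in('scene','side','wrist'):
    d=snapshot(c)
    P=cloud(d);x=fit_eye(P,(.5575,.172));print(c,x[0],x[1],x[2],x[3])
    u,v=project(d,[EYE])[0].astype(int);print(u,v)
    if c=='scene': f=d['frame'][v-45:v+45,u-60:u+60]; g=f
    if c=='side': cv2.imwrite('pics/c4.png',np.hstack([cv2.resize(k,(390,292),interpolation=cv2.INTER_CUBIC) for k in(g,d['frame'][v-45:v+45,u-60:u+60])]))
```

```text
scene [ 1.46170506 -0.00301533  0.07097356] 0.0001376771159928838 102 (np.float64(-0.020111141806245188), np.float64(0.016788020928153687))
288 181
side [ 1.4124843  -0.00155906  0.06996397] 3.737969800348435e-05 58 (np.float64(-0.018587128410400933), np.float64(0.0185809262780158))
232 156Traceback (most recent call last):
  File "<stdin>", line 4, in <module>
  File "h.py", line 30, in fit_eye
    lo,hi=np.percentile(e,[2,98]);return best.x,best.cost,len(q),(lo,hi),np.array(c0)+n*best.x[1]+(lo+hi)/2*np.array([np.cos(y),np.sin(y)])
          ~~~~~~~~~~~~~^^^^^^^^^^
    return _quantile_unchecked(
        a, q, axis, out, overwrite_input, method, keepdims, weights)
    return _ureduce(a,
                    func=_quantile_ureduce_func,
    ...<5 lines>...
                    overwrite_input=overwrite_input,
                    method=method)
    r = func(a, **kwargs)
    result = _quantile(arr,
                       quantiles=q,
    ...<2 lines>...
                       out=out,
                       weights=wgt)
    slices_having_nans = np.isnan(arr[-1, ...])
                                  ~~~^^^^^^^^^
IndexError: index -1 is out of bounds for axis 0 with size 0
```

View pics/c4.png

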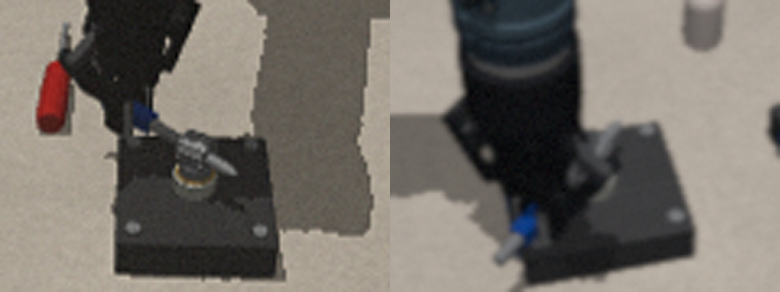

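The crops show the bar still through the loop, with the blue grip in the jaws. I'll check the bar's true yaw, since it may have slipped in the pads.

Run:
```python
from h import *
s=telemetry.state();p=s['tcp_pos'];psi=.8933
b=np.array([np.cos(psi),np.sin(psi)]);n=np.array([-b[1],b[0]])
for c in('scene','side'):
    d=snapshot(c);P=cloud(d).reshape(-1,3);m0=(np.hypot(*(P[:,:2]-EYE[:2]).T)<.065)&(np.hypot(*(P[:,:2]-EYE[:2]).T)>.016)&(P[:,2]>.055)&(P[:,2]<.084)
    a=(P[:,:2]-EYE[:2])@b;e=(P[:,:2]-EYE[:2])@n
    for nm,m in(('tip side',m0&(a>0)&(abs(e)<.03)),('grip side',m0&(a<0)&(a>-.045)&(abs(e)<.03))):
        if m.sum()>8: print(c,nm,m.sum(),'a',a[m].min().round(3),a[m].max().round(3),'fit e(a)',np.polyfit(a[m],e[m],1).round(4),'mean a,e,z',a[m].mean().round(4),np.median(e[m]).round(4),np.median(P[m,2]).round(4))
    m=(P[:,2]>.04)&(P[:,2]<.08)&(a<-.08)&(a>-.14)&(abs(e)<.05)
    print(c,'tail',m.sum(),a[m].mean() if m.any() else 0,e[m].mean() if m.any() else 0)
```

```text
scene tip side 70 a 0.0 0.041 fit e(a) [ 0.3739 -0.0162] mean a,e,z 0.0196 -0.0079 0.0725
scene grip side 49 a -0.045 -0.001 fit e(a) [-0.2309 -0.0137] mean a,e,z -0.0261 -0.0068 0.0735
scene tail 1 -0.09219886800371614 -0.011348027876134177
side tip side 23 a 0.012 0.039 fit e(a) [ 0.1946 -0.0088] mean a,e,z 0.0264 -0.004 0.0718
side grip side 17 a -0.036 -0.019 fit e(a) [0.4258 0.009 ] mean a,e,z -0.0287 -0.0037 0.073
side tail 126 -0.09562757584060538 -0.0047224143628760784
```

```bash
c="python3 chk.py 0.3"
python3 -m pendant '{"delta_rot":[[0,0,0.03],[0,0,0.03]],"travel":[[-0.0001,0.0021,0],[-0.0001,0.0021,0]],"claw":[-1,-1]}' >/dev/null && $c && python3 -m pendant '{"delta_rot":[[0,0,0.03],[0,0,0.03]],"travel":[[-0.0001,0.0021,0],[-0.0001,0.0021,0]],"claw":[-1,-1]}' >/dev/null && $c && python3 -m pendant '{"delta_rot":[[0,0,0.03],[0,0,0.03]],"travel":[[-0.0001,0.0021,0],[-0.0001,0.0021,0]],"claw":[-1,-1]}' >/dev/null && $c
```

```text
psi 0.8619 along -0.0703 side -0.0013 F [-0.9  0.8 -0.5] Fb,Fn -0.0 1.2 Tz 0.213 Meye 0.129 w 0.0126
psi 0.8322 along -0.0702 side -0.0012 F [-1.6  0.1 -0. ] Fb,Fn -1.0 1.3 Tz 0.307 Meye 0.216 w 0.0127
psi 0.8025 along -0.0701 side -0.0013 F [-1.6  0.1 -1. ] Fb,Fn -1.1 1.2 Tz 0.326 Meye 0.242 w 0.0129
```

```bash
c="python3 chk.py 0.45"
python3 -m pendant '{"delta_rot":[[0,0,0.03],[0,0,0.03]],"travel":[[-0.0001,0.0021,0],[-0.0001,0.0021,0]],"claw":[-1,-1]}' >/dev/null && $c && python3 -m pendant '{"delta_rot":[[0,0,0.03],[0,0,0.03]],"travel":[[-0.0001,0.0021,0],[-0.0001,0.0021,0]],"claw":[-1,-1]}' >/dev/null && $c && python3 -m pendant '{"delta_rot":[[0,0,0],[0,0,0]],"travel":[[0,0,0],[0,0,0]],"claw":[-1,-1]}' >/dev/null && $c
```

```text
psi 0.7727 along -0.0701 side -0.0014 F [-2.4 -0.7 -0. ] Fb,Fn -2.2 1.2 Tz 0.439 Meye 0.355 w 0.0127
psi 0.7428 along -0.07 side -0.0015 F [-2.4 -1.4  0.2] Fb,Fn -2.7 0.6 Tz 0.479 Meye 0.434 w 0.0127
psi 0.742 along -0.07 side -0.0015 F [-3.9 -2.4 -0.1] Fb,Fn -4.5 0.9 Tz 0.519 Meye 0.45 w 0.0126
```

```bash
c="python3 chk.py 0.8"
python3 -m pendant '{"delta_rot":[[0,0,0],[0,0,0]],"travel":[[0,0.001,0],[0,0.001,0]],"claw":[-1,-1]}' >/dev/null && $c && python3 -m pendant '{"delta_rot":[[0,0,0],[0,0,0]],"travel":[[0,0.001,0],[0,0.001,0]],"claw":[-1,-1]}' >/dev/null && $c
```

```text
psi 0.7409 along -0.0699 side -0.0011 F [-1.6 -4.6 -0.1] Fb,Fn -4.3 -2.3 Tz 0.359 Meye 0.517 w 0.0131
psi 0.7402 along -0.0699 side -0.0008 F [-0.3 -5.8 -0.3] Fb,Fn -4.1 -4.1 Tz 0.192 Meye 0.474 w 0.013
```

```bash
c="python3 chk.py 0.8"
python3 -m pendant '{"delta_rot":[[0,0,0.04],[0,0,0.04]],"travel":[[-0.0001,0.0028,0],[-0.0001,0.0028,0]],"claw":[-1,-1]}' >/dev/null && $c && python3 -m pendant '{"delta_rot":[[0,0,0.04],[0,0,0.04]],"travel":[[-0.0001,0.0028,0],[-0.0001,0.0028,0]],"claw":[-1,-1]}' >/dev/null && $c && python3 -m pendant '{"delta_rot":[[0,0,0.04],[0,0,0.04]],"travel":[[-0.0001,0.0028,0],[-0.0001,0.0028,0]],"claw":[-1,-1]}' >/dev/null && $c
```

```text
psi 0.6995 along -0.0699 side -0.0006 F [-1.7 -6.  -0.6] Fb,Fn -5.2 -3.5 Tz 0.218 Meye 0.459 w 0.0126
psi 0.6595 along -0.0699 side -0.0005 F [-2.8 -5.4 -0.1] Fb,Fn -5.5 -2.5 Tz 0.13 Meye 0.306 w 0.0131
psi 0.6195 along -0.0699 side -0.0004 F [-2.6 -5.5 -0. ] Fb,Fn -5.3 -3.0 Tz 0.174 Meye 0.381 w 0.0131
```

```bash
c="python3 chk.py 0.8"
python3 -m pendant '{"delta_rot":[[0,0,0.04],[0,0,0.04]],"travel":[[-0.0001,0.0028,0],[-0.0001,0.0028,0]],"claw":[-1,-1]}' >/dev/null && $c && python3 -m pendant '{"delta_rot":[[0,0,0.04],[0,0,0.04]],"travel":[[-0.0001,0.0028,0],[-0.0001,0.0028,0]],"claw":[-1,-1]}' >/dev/null && $c
python3 - <<'E'
from h import *
st()
for c,c0 in(('scene',(.5609,.1707)),('side',(.5593,.1714))):
    Q=[]
    for i in range(4):
        d=snapshot(c);P=cloud(d);m=(P[...,2]>.0795)&(P[...,2]<.092)&(np.hypot(P[...,0]-c0[0],P[...,1]-c0[1])<.022);Q.append(P[m])
        if i==0: pickle.dump(d,open(c+'5.pkl','wb'))
    q=np.vstack(Q)
    g=np.linspace(0.2,1.6,57);cost=[]
    for y in g:
        n=np.array([-np.sin(y),np.cos(y)])
        f=lambda p:np.hypot((q[:,:2]-c0)@n-p[0],q[:,2]-p[1])-.013
        cost.append(least_squares(f,[0,.071],loss='soft_l1',f_scale=.001,x_scale=.003).cost)
    cost=np.array(cost);i=cost.argmin();print(c,len(q),g[i].round(3),(cost[::6]/cost.min()).round(2))
E
```

```text
psi 0.5795 along -0.0699 side -0.0003 F [-2.3 -5.  -1.2] Fb,Fn -4.6 -2.9 Tz 0.18 Meye 0.384 w 0.0127
psi 0.5396 along -0.0699 side -0.0002 F [-2.  -5.2 -0.8] Fb,Fn -4.4 -3.4 Tz 0.149 Meye 0.389 w 0.0129
t 17.25 tcp [0.4977 0.1359 0.0776] psi 0.5396 along -0.0699 side -0.0002 F [-2.  -5.2 -0.8] Fb,Fn -4.4 -3.4 Tz 0.149 Meye 0.389 w 0.0129
scene 214 0.8 [1.78 1.53 1.26 1.06 1.   1.1  1.32 1.59 1.82 1.99]
side 194 0.8 [1.71 1.49 1.26 1.07 1.   1.09 1.3  1.55 1.78 1.95]
```

Run:
```python
from h import *
for c,c0 in(('scene',(.5609,.1707)),('side',(.5593,.1714))):
  for k in('0','3','5'):
    d=pickle.load(open(c+k+'.pkl','rb'));P=cloud(d);m=(P[...,2]>.0795)&(P[...,2]<.092)&(np.hypot(P[...,0]-c0[0],P[...,1]-c0[1])<.022);q=P[m]
    g=np.linspace(0.2,3.2,121);cost=[]
    for y in g:
        n=np.array([-np.sin(y),np.cos(y)])
        f=lambda p:np.hypot((q[:,:2]-c0)@n-p[0],q[:,2]-p[1])-.013
        cost.append(least_squares(f,[0,.071],loss='soft_l1',f_scale=.001,x_scale=.003).cost)
    i=np.argmin(cost);print(c,k,len(q),g[i])
```

```text
scene 0 60 2.1
scene 3 58 2.075
scene 5 55 0.8
side 0 62 1.95
side 3 63 2.075
side 5 46 0.675
```

```bash
c="python3 chk.py 0.8"
cat > vis.py <<'E'
from h import *
for c,c0 in(('scene',(.5609,.1707)),('side',(.5593,.1714))):
    q=[]
    for i in range(6):
        P=cloud(snapshot(c));m=(P[...,2]>.079)&(P[...,2]<.092)&(np.hypot(P[...,0]-c0[0],P[...,1]-c0[1])<.022);q.append(P[m])
    q=np.vstack(q);g=np.arange(.3,1.3,.02);cost=[]
    for y in g:
        n=np.array([-np.sin(y),np.cos(y)]);f=lambda p:np.hypot((q[:,:2]-c0)@n-p[0],q[:,2]-p[1])-.013
        cost.append(least_squares(f,[0,.071],loss='soft_l1',f_scale=.001,x_scale=.003).cost)
    i=np.argmin(cost);k=slice(max(0,i-5),i+6);a=np.polyfit(g[k],cost[k],2);print(c,len(q),g[i].round(3),-a[1]/2/a[0])
E
python3 -m pendant '{"delta_rot":[[0,0,0.04],[0,0,0.04]],"travel":[[-0.0001,0.0028,0],[-0.0001,0.0028,0]],"claw":[-1,-1]}' >/dev/null && $c && python3 -m pendant '{"delta_rot":[[0,0,0.04],[0,0,0.04]],"travel":[[-0.0001,0.0028,0],[-0.0001,0.0028,0]],"claw":[-1,-1]}' >/dev/null && $c; python3 vis.py
```

```text
psi 0.4996 along -0.0698 side -0.0002 F [-1.4 -5.1  0. ] Fb,Fn -3.6 -3.8 Tz 0.163 Meye 0.428 w 0.0132
psi 0.4597 along -0.0699 side -0.0001 F [-2.3 -4.6  0.1] Fb,Fn -4.1 -3.1 Tz 0.192 Meye 0.409 w 0.0128
scene 332 0.66 0.6547941816228555
side 321 0.74 0.7313585447703628
```

```bash
c="python3 chk.py 9"
python3 -m pendant '{"delta_rot":[[0,0,-0.06],[0,0,-0.12],[0,0,-0.18],[0,0,-0.22],[0,0,-0.22],[0,0,-0.22]],"travel":[[-0.0001,-0.0045,0],[-0.0005,-0.009,0],[-0.0011,-0.0135,0],[-0.0017,-0.0163,0],[-0.0017,-0.0163,0],[-0.0017,-0.0163,0]],"claw":[-1,-1,-1,-1,-1,-1]}' >/dev/null; $c
```

```text
psi 0.68 along -0.0684 side -0.0008 F [ 0.1  0.6 -0.8] Fb,Fn 0.5 0.4 Tz -0.029 Meye -0.057 w 0.0129
```

```bash
python3 -m pendant '{"delta_rot":[[0,0,0],[0,0,0],[0,0,0],[0,0,0],[0,0,0],[0,0,0],[0,0,0],[0,0,0],[0,0,0],[0,0,0],[0,0,0],[0,0,0],[0,0,0],[0,0,0],[0,0,0],[0,0,0]],"travel":[[0.015,0,0],[0.03,0,0],[0.05,0,0],[0.07,0,0],[0.085,0,0],[0.085,0,0],[0.085,0,-0.05],[0.085,0,-0.1],[0.085,0,-0.15],[0.085,0,-0.172],[0.04,-0.02,-0.172],[0,-0.05,-0.172],[-0.0185,-0.06,-0.172],[-0.0185,-0.06,-0.172],[-0.0185,-0.06,-0.172],[-0.0185,-0.06,-0.172]],"claw":[-1,-1,-1,-1,-1,-1,-1,-1,-1,-1,-1,-1,-1,-1,-1,-1]}'
python3 - <<'E'
from h import *
for i in range(2):
    d=snapshot('wrist');x=fit_eye(cloud(d),(.5575,.172));print(x[0],x[1],x[2],x[3],x[4])
cv2.imwrite('pics/w6.png',d['frame']);print(project(d,[EYE]))
E
python3 vis.py
```

```text
clock: 20.85
tcp_pos: [0.5552, 0.0933, 0.2497]
tcp_rot: [-0.334, 0.943, 0.0, -0.0]
force: [-0.1, -0.1, -1.3]
width: 0.0131
gripper_force: 59.0
[3.86168018e+00 6.44826071e-04 7.04512560e-02] 0.00019293984065946271 685 (np.float64(-0.010437308443530998), np.float64(0.011079123490512773)) [0.55768399 0.17130363]
[ 7.27209500e-01 -6.38396109e-04  7.04778901e-02] 0.00019856088761076402 686 (np.float64(-0.011118506278486049), np.float64(0.010481108234765604)) [0.55768632 0.17131123]
[[319.09170308 233.31412334]]
scene 336 0.68 0.6882490075784014
side 317 0.76 0.7576112347447168
```

View pics/w6.png

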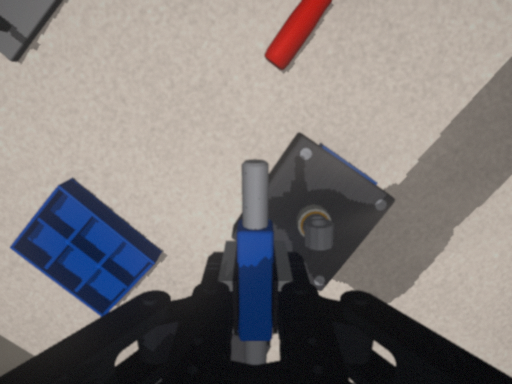

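The wrist view shows the eye free of the bar at about (318,228), and the bar held straight in the jaws at (255,250). The eye stands at yaw 0.724, so it has turned 1.37 rad. The bite came near 1.07 rad and can't have come later than 1.1, so the eye is inside the window. Now I'll take the bar back to the rest.

```bash
python3 -m pendant '{"delta_rot":[[0,0,0.1],[0,0,0.2],[0,0,0.3],[0,0,0.4],[0,0,0.5],[0,0,0.6],[0,0,0.7],[0,0,0.786],[0,0,0.786],[0,0,0.786],[0,0,0.786],[0,0,0.786]],"travel":[[0.023,-0.025,0.01],[0.046,-0.05,0.02],[0.069,-0.075,0.035],[0.092,-0.1,0.05],[0.115,-0.125,0.06],[0.138,-0.15,0.07],[0.161,-0.175,0.08],[0.1844,-0.1996,0.09],[0.1844,-0.1996,0.09],[0.1844,-0.1996,0.13],[0.1844,-0.1996,0.13],[0.1844,-0.1996,0.13]],"claw":[-1,-1,-1,-1,-1,-1,-1,-1,-1,-1,-1,-1]}'
python3 - <<'E'
from h import *
s=telemetry.state();M=R.from_quat(s['tcp_rot']).as_matrix();psi=np.arctan2(-M[1,0],-M[0,0]);print('psi',psi,s['tcp_pos'],M[:,2])
d=snapshot('wrist');cv2.imwrite('pics/w7.png',d['frame']);P=cloud(d).reshape(-1,3);X=(P-s['tcp_pos'])@M
b,g,r=[d['frame'][...,i].astype(int).ravel() for i in range(3)]
m=(b>r+40)&(b>g+25)&(abs(X[:,1])<.02)&(abs(X[:,2])<.02);print('blue in tool',m.sum(),np.percentile(X[m],[1,50,99],axis=0).round(4))
m=(X[:,0]<-.03)&(X[:,0]>-.13)&(abs(X[:,1])<.015)&(abs(X[:,2]-.004)<.012);print('rod',m.sum(),X[m,0].min(),np.polyfit(X[m,0],X[m,1],1),np.polyfit(X[m,0],X[m,2],1))
E
```

```text
clock: 22.75
tcp_pos: [0.5377, -0.1771, 0.1195]
tcp_rot: [0.052, 0.999, 0.001, -0.001]
force: [-0.0, 1.3, -0.9]
width: 0.0131
gripper_force: 59.1
psi -0.10377046181778461 [ 0.53767899 -0.1771476   0.11951299] [-0.00248176  0.00150072 -0.99999579]
blue in tool 3686 [[-0.0232 -0.0073 -0.0004]
 [ 0.0031 -0.0009  0.0011]
 [ 0.0251  0.0055  0.0025]]
rod 327 -0.040937846082604215 [0.07628485 0.00185297] [-0.09321689  0.00115418]
```

View pics/w7.png

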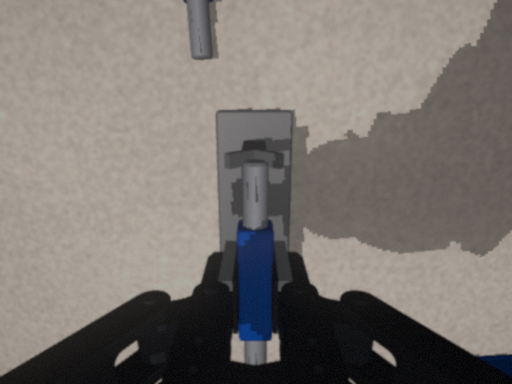

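The view shows the bar straight in the jaws and in line with the V plate at about (255,157). I'll lower it and release.

```bash
python3 -m pendant '{"delta_rot":[[0,0,0],[0,0,0],[0,0,0],[0,0,0],[0,0,0],[0,0,0],[0,0,0]],"travel":[[0.0003,-0.0006,0.02],[0.0003,-0.0006,0.035],[0.0003,-0.0006,0.045],[0.0003,-0.0006,0.05],[0.0003,-0.0006,0.0545],[0.0003,-0.0006,0.0545],[0.0003,-0.0006,0.0545]],"claw":[-1,-1,-1,-1,-1,-1,-1]}'
```

```text
clock: 23.5
tcp_pos: [0.5387, -0.1789, 0.0658]
tcp_rot: [0.052, 0.999, -0.0, 0.0]
force: [0.4, 0.0, -0.8]
width: 0.0127
gripper_force: 59.2
```

```bash
python3 -m pendant '{"delta_rot":[[0,0,0],[0,0,0],[0,0,0],[0,0,0],[0,0,0],[0,0,0],[0,0,0],[0,0,0]],"travel":[[0.001,0.0008,0],[0.001,0.0008,0.0012],[0.001,0.0008,0.0012],[0.001,0.0008,0.0012],[0.001,0.0008,0.0012],[0.001,0.0008,0.0012],[0.001,0.0008,0.0012],[0.001,0.0008,0.0012]],"claw":[-1,-1,-1,-0.7,-0.6,-0.4,0,0.5]}'
python3 -m pendant '{"delta_rot":[[0,0,0],[0,0,0],[0,0,0],[0,0,0],[0,0,0],[0,0,0],[0,0,0],[0,0,0],[0,0,0],[0,0,0],[0,0,0]],"travel":[[0,0,0],[0,0,0],[0,0,0],[0,0,0],[0,0,-0.02],[0,0,-0.05],[0,0,-0.1],[0,0,-0.138],[0,0,-0.138],[0,0,-0.138],[0,0,-0.138]],"claw":[1,1,1,1,1,1,1,1,1,1,1]}'
python3 - <<'E'
from h import *
d=snapshot('wrist');q,B,rb=bar_fit(d);print(len(q),len(B),rb,np.median(B[:,2]),cv2.minAreaRect(q[:,:2].astype(np.float32)*1000));cv2.imwrite('pics/w8.png',d['frame'])
E
python3 vis.py
```

```text
clock: 24.3
tcp_pos: [0.5373, -0.1779, 0.064]
tcp_rot: [0.052, 0.999, -0.0, -0.0]
force: [-0.1, -0.1, 0.6]
width: 0.0541
gripper_force: 0.0
clock: 25.4
tcp_pos: [0.5364, -0.1775, 0.2006]
tcp_rot: [0.052, 0.999, 0.0, -0.001]
force: [-0.7, -0.2, 0.0]
width: 0.0855
gripper_force: 0.0
2771 999 ((537.6966552734375, -178.43569946289062), (12.862445831298828, 50.99749755859375), 84.55736541748047) 0.06322341371804957 ((566.4660034179688, -181.68658447265625), (31.01753044128418, 158.57432556152344), 83.86424255371094)
scene 337 0.7 0.7041906809120844
side 0 0.3 nanvis.py:10: RuntimeWarning: invalid value encountered in scalar divide
  i=np.argmin(cost);k=slice(max(0,i-5),i+6);a=np.polyfit(g[k],cost[k],2);print(c,len(q),g[i].round(3),-a[1]/2/a[0])
```

View pics/w8.png

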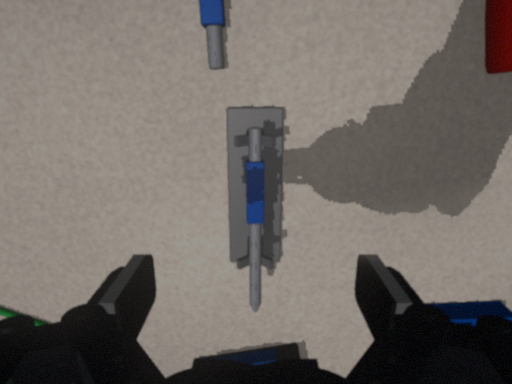

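The bar lies back in both Vs, tip the same way and within 1 mm of its start, with its grip at about (255,190). The gripper is clear of everything, so I'm handing in.

```bash
python3 -c "
from station import *
print(close_job())"
```

```text
the job is handed in; nothing more can be done
None
```

I handed the job in at about 25 s of the 72 s: I estimate the eye stands about 17° past the bite (possibly 15° to 24°, worked out from the torque and camera readings), and the bar is back in its rest within about 1 mm of where it lay; the hand-in gave no verdict.

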